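Level the optics stage with its two foot screws

TASK

Level the black optics plate: turn the two knurled knobs at the front of its base, one after the other and regripping as needed, until the bubbles of both tube levels on the plate rest between their two black lines. A rail hangs over the knobs and they lean out from under it, so take them along their own leaning axis; then let go and stand clear, without shifting the lens mount, the screwdriver or the optics box that stand nearby.

Things in the scene. Friction and masses are not known exactly. Their poses are not given: they have to be found in the camera images.
- base: Fixed aluminium base slab of the levelling stage, 240 x 320 x 18 mm (x, y, z), on the optical table; origin at the centre of its underside, at table height. Its front (-x side, towards the robot) carries the two knobs; y points to its left.
- plate: Black plate 180 x 280 x 12 mm above the base, to be levelled; carries two tube levels set in a V and, near its rear corners, two mirror mounts (up to 135 mm above the table). Origin at its fixed ball pivot, at x 40, y 0, z 55 mm in the base's frame; its top is 18 mm above the origin. It also rests on two jack feet, at x -100, y 100 (left) and x -100, y -100 mm (right) from the origin.
- rail (a point): Middle of a fixed black rail, section 25 x 25 mm, 430 mm long along the base's y, over the knobs: at x -105, y 0, z 250 mm in the base's frame, on two steel posts 24 mm thick at y 190 and -190 mm. It blocks a gripper that comes straight down on a knob.
- knob_left: Left foot screw (+y side): knurled round aluminium knob, 50 mm in diameter and 34 mm tall, on a 16 mm stem. Origin on its axis at the stem's foot, at x -100, y 100, z 55 mm in the base's frame. z points outward along the axis, which leans 35 degrees from vertical to the base's front (-x); x and y turn with the knob. The knob proper lies 28 to 62 mm from the origin along z.
- knob_right: Right foot screw (-y side): like the left one, its origin at x -100, y -100, z 55 mm in the base's frame. Clockwise, seen looking down on the knob, raises the plate's right front corner and moves the right bubble towards the right foot, along (-0.707, -0.707) in the base's x, y, 11 mm per radian; counter-clockwise does the opposite. At the start it may be off by up to 2.2 rad either way.
- knob_left_grip (a point): Point on the left knob's axis at half its height, 45 mm from its origin; axes as the knob's. Clockwise, seen looking down on the knob, raises the plate's left front corner and moves the left bubble towards the left foot, along (-0.707, 0.707) in the base's x, y, 11 mm per radian; counter-clockwise does the opposite. At the start it needs 1.7 to 3 rad clockwise.
- knob_right_grip (a point): Point on the right knob's axis at half its height, 45 mm from its origin; axes as the knob's. Both knobs turn in place without rising, against about 0.12 N m of friction, stay where they are left, and have 3.8 rad of turn either way from level.
- vial_left (a point): Midpoint between the two black lines of the left tube level, at x -15, y 55, z 94 mm in the base's frame; axes as the plate's. The level is an dark steel block 116 x 30 mm with a yellow-green tube, on the line from the plate's pivot to the left foot; its lines are 30 mm apart. It answers to the left knob only.
- vial_right (a point): Midpoint between the two black lines of the right tube level, the like on the line from the pivot to the right foot, at x -15, y -55, z 94 mm in the base's frame; axes as the plate's. It answers to the right knob only.
- bubble_left: Bubble of the left tube level, white, 20 mm long; origin at its centre. It goes to the high end of the tube, and lies between the lines when its centre is within 5 mm of the midpoint. Only the knob moves it.
- bubble_right: Bubble of the right tube level, likewise.
- lens_mount: Bystander: loose lens in a black square holder on a steel post and round 60 mm foot, 142 mm tall, to the left of the stage; origin at the centre of its underside.
- driver: Bystander: loose screwdriver with blue handle, 170 mm long, lying to the right in front of the stage; origin about mid-length on the table, x along it.
- optics_box: Bystander: loose white plastic optics box with a clear lid, 87 x 87 x 48 mm, to the right of the stage; origin at the centre of its underside.

How it is judged:
By the outcome, as a careful person would: the job done as asked, in the order asked, and still so for the second after the job is handed in, with the robot touching nothing.
It also fails if it takes over 54 s, if anything falls off the work surface, if the arm or the gripper's body presses on something with over 40 N, if the wrist force passes 120 N, or if a joint passes its speed limit or range.

ROBOT

A 7-joint arm with a two-finger parallel gripper is mounted at the origin on the work surface. World frame = base frame: x ahead of the robot, y to its left, z up, the work surface at z = 0. Lengths are in mm, angles in rad, forces in N, time in s.
With the tool pointing down it reaches from about 400 to 875 mm from the base axis. Payload 4.4 kg.
Tool frame: the origin (TCP) lies on the centre line of the jaws, within the pads' length; the fingertips stand 25 mm ahead of it and the grasp point (between the pads) lies 6 mm ahead of it (ctrl.finger_overhang is the distance from the TCP to the fingertips, in mm); z points along the fingers, y is the line along which they close (so a half turn about z gives the same grasp; the last joint's range is limited). The gripper opens to 85 mm and grips with 20 to 120 N. Pads are 22 mm wide; open, the fingers measure 114 mm over their backs; the gripper's body (76 mm by 85 mm) begins 54 mm behind the grasp point. The pads swing forward as they close: fully open they stand 13 mm farther back than shut.
Start: joints at [-1.299, 0.628, 0.038, 1.517, -0.027, 0.996, -0.02], TCP at [215.395, 613.288, 256.313] pointing down, gripper open.
Joint ranges: [-3.06, 3.06], [-0.37, 2.12], [-1.25, 1.32], [0.18, 2.47], [-1.1, 4.24], [0.23, 1.98], [-2.94, 2.94]. Speed limits (rad/s): [2.57, 2.57, 3.14, 3.14, 3.14, 3.14, 3.14].

INTERFACE

Orientations are given as [roll, pitch, yaw] about the fixed x, y, z axes, in that order (R = Rz(yaw) Ry(pitch) Rx(roll)).
In Python, from cell import ctrl gives the robot as it stands. The module is installed in compiled form; this text tells all that it offers.
- The arm moves only by the tool play_rows, never from a script. Its argument "targets" is a list of rows, each a list of 5 numbers: the closure, from 0 (fully open) to 1 (shut), then the shift along the tool's x, y, z in cm, then the turn about the tool's z in degrees. In form: [[gripper, dx, dy, dz, spin], ...]. A call has 1 to 10 rows; each row is the pose to reach, as a shift and turn from the pose commanded when the call began, along the tool's axes at that moment; what a row does not reach only later rows make up. A row lasts 1/10 s, in which the tool goes at most 50 mm and 8.59 degrees, less where a joint would pass 70% of its speed; a pose out of reach is approached as far as the arm can. A call with a gripper value outside its range is refused whole. The fingers move at their own pace and stop on an object; the grip force is fixed at half the most. Time passes only in rows, so rows that repeat a pose let the fingers close. It gives the time, the measured TCP pose, the force, the opening and the grip force at its end, in the units of the state.
- ctrl.read_state(): the state, without advancing time (a new reading comes with each control period).
- ctrl.get_image(name): name is "scene" or "top"; returns (picture, depth): 420x560x3 uint8, red, green, blue; 420x560 float32, mm along the optical axis (not along the pixel's ray), 0 where there is no reading.
- ctrl.calibration(name): a dict with "vfov" (degrees; the focal length in pixels is half the picture's height over the tangent of half this angle, whatever the lens; pixels are square), "cx", "cy" (the principal point, pixels), "extrinsics" (4x4, takes a point from camera to world coordinates). Camera axes: x right, y down, z forward; pixel columns grow to the right and rows downward; lengths in mm; the calibration is good to about 2 mm. A picture is of the moment at which its call begins. calibration takes no time and is no camera call.
- ctrl.finish_job(): hands the job in; it is judged then, once.
Trained networks look in the newest picture that a camera, given by its name, has taken for a name from the list of things; names that differ only in an ending like _2 or _b are one class to them, and where a whole thing is asked for, a point or a joint stands for the part that bears it (a point fixed in the world has none). Each returns a list of dicts, best first, with "confidence" (0 to 1); they miss things now and then, are a little off and sometimes report something else, mostly with a low value. They report only what shows in the picture. A call takes as long as a camera call.
- ctrl.search_frame(camera, name): "bbox" ([left, top, right, bottom] in pixels, round what is visible of it).
- ctrl.trace(camera, name): "pixels" (420x560 bool, what is visible of it) and "bbox" ([left, top, right, bottom] in pixels, round what is visible of it).
The state is a dict: "clock": time; "qpos": joint angles; "qd": joint speeds; "tau": joint torques, N m; "eef_pos": TCP position; "tool_rot": TCP orientation; "force": force on the tool from outside, world axes, zero at the start; "torque": the same for the moment, N m; "width": finger opening in mm; "gripper_force": force on a finger pad.
Only numpy, scipy, OpenCV 4.12 (cv2) and the standard library are available. Lean on these libraries where they do the work, as an engineer would, in place of code of your own. Each camera call takes 0.05 s, during which the arm holds its last target. There are 200 camera calls.

## Working session

There is one attempt and no reset: what is moved stays moved. The work goes in short steps, Python scripts to look and compute and a tool call to move; the robot and the scene stay as the last step left them, time stands still between calls to the robot, and variables do not carry over. Pictures are saved under pics/ and viewed, at most 10 in all, crops included, and the job is handed in when it is done.

Besides the shell and the picture viewer there is one more tool, called after "Request:" as name(argument=value, ...) on one line, values as JSON. play_rows: Moves the arm, as the interface text tells. Its arguments: {"type":"object","properties":{"targets":{"type":"array"}},"required":["targets"]}

```bash
mkdir -p pics; cat > h.py <<'E'
import numpy as np, cv2
from cell import ctrl
from scipy.spatial.transform import Rotation as R
def cal(n):
    c=ctrl.calibration(n); f=210/np.tan(np.radians(c['vfov'])/2); return f,c['cx'],c['cy'],np.array(c['extrinsics'])
def pts(n,d,vs,us):
    f,cx,cy,E=cal(n); z=d[vs,us]; ok=z>0; z=z[ok];u=us[ok];v=vs[ok]
    P=np.c_[(u-cx)/f*z,(v-cy)/f*z,z]; return P@E[:3,:3].T+E[:3,3]
def proj(n,P):
    f,cx,cy,E=cal(n); p=(np.atleast_2d(P)-E[:3,3])@E[:3,:3]; return np.c_[p[:,0]/p[:,2]*f+cx,p[:,1]/p[:,2]*f+cy]
def shot(n,fn=None):
    im,d=ctrl.get_image(n)
    if fn: cv2.imwrite('pics/'+fn,im[:,:,::-1])
    return im,d
E
python3 - <<'E'
from h import *
np.set_printoptions(precision=1,suppress=True)
s=ctrl.read_state(); print(s)
for n in('scene','top'):
    im,d=shot(n,n+'0.png'); np.save(n+'_d.npy',d); print(n,cal(n))
    for k in('base','plate','knob_left','knob_right','bubble_left','bubble_right','vial_left','lens_mount','driver','optics_box'):
        for r in ctrl.trace(n,k)[:2]:
            v,u=np.nonzero(r['pixels']); P=pts(n,d,v,u)
            print(n,k,round(r['confidence'],2),r['bbox'],np.median(P,0) if len(P) else '', len(P))
E
```

```text
{'clock': 0.0, 'qpos': array([-1.3,  0.6,  0. ,  1.5, -0. ,  1. , -0. ]), 'qd': array([-0., -0., -0.,  0.,  0., -0., -0.]), 'tau': array([ -0. , -56.3,   1.2, -19.3,   0. ,   0. ,   0. ]), 'eef_pos': array([215.2, 612.7, 255.4]), 'tool_rot': array([-3.1,  0. ,  2.8]), 'force': array([-0.4,  0. , -0.4]), 'torque': array([-0.1, -0. ,  0. ]), 'gripper_force': 0.0, 'width': 85.12045841825345}
scene (np.float64(423.08615961001357), 277.07242554666317, 210.37563164235908, array([[  -0.3,    0.8,   -0.5, 1154.6],
       [   1. ,    0.3,   -0.2,  154.7],
       [  -0. ,   -0.5,   -0.9, 1129.3],
       [   0. ,    0. ,    0. ,    1. ]]))
scene base 0.89 [176.6, 169.5, 341.9, 341.8] [738.1 -58.2  73.8] 13762
scene base 0.69 [285.4, 233.9, 305.8, 257.5] [657.2  38.2 103.2] 375
scene plate 0.65 [178.2, 230.8, 301.6, 332.2] [787.8 -72.1  74. ] 6694
scene knob_left 0.64 [286.9, 233.9, 306.6, 259.0] [657.2  39.  104. ] 363
scene knob_left 0.61 [180.1, 233.8, 302.4, 329.7] [787.2 -73.1  74. ] 6771
scene knob_right 0.52 [222.5, 205.7, 242.5, 234.8] [ 631.1 -159.4  101.2] 370
scene vial_left 0.6 [179.
[... 474 characters left out ...]
  -1. ,   -0. ,    0. ,  -18.3],
       [  -0. ,   -0.1,   -1. , 1314.4],
       [   0. ,    0. ,    0. ,    1. ]]))
top base 0.68 [212.6, 101.5, 401.9, 213.8] [721.  -76.3  72.8] 12409
top plate 0.78 [253.9, 105.2, 366.9, 175.8] [785.  -82.3  72.4] 6201
top knob_right 0.9 [327.5, 186.4, 350.2, 208.7] [ 618.7 -160.3  104. ] 359
top vial_left 0.94 [254.1, 106.1, 365.7, 172.2] [785.4 -81.1  72.4] 6137
top lens_mount 0.82 [177.9, 152.7, 208.4, 180.5] [695.6 222.8  13.2] 491
top driver 0.83 [399.3, 240.4, 416.5, 304.8] [ 475.4 -354.3   21.3] 315
top optics_box 0.61 [385.8, 186.5, 431.2, 224.6] [ 614.9 -351.7   46.3] 1117
top optics_box 0.22 [327.7, 191.5, 352.0, 212.0] [ 618.3 -160.8  103.7] 373
```

```bash
python3 - <<'E'
import cv2
a=cv2.imread('pics/scene0.png');b=cv2.imread('pics/top0.png')
cv2.imwrite('pics/a.png',cv2.resize(a[150:350,140:400],None,fx=3,fy=3,interpolation=2))
cv2.imwrite('pics/b.png',cv2.resize(b[90:320,170:440],None,fx=2.6,fy=2.6,interpolation=2))
E
```

```text
(no output)
```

View pics/a.png

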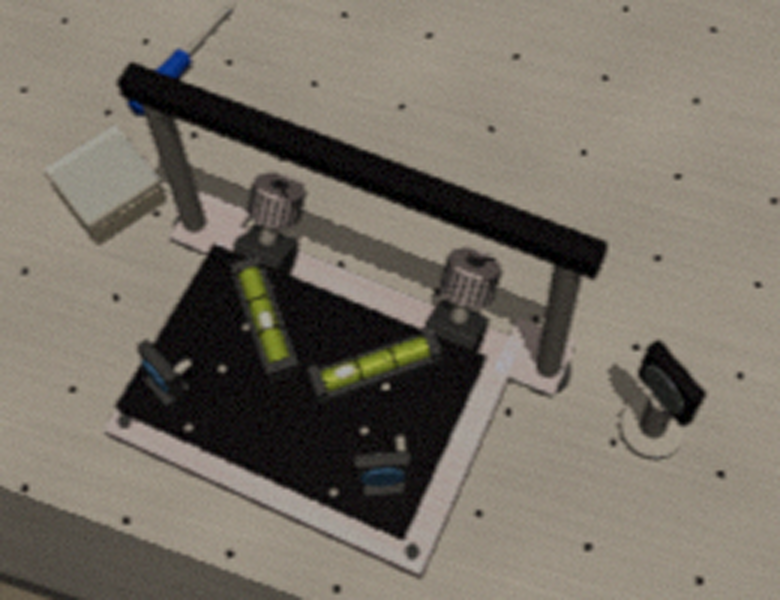

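View pics/b.png

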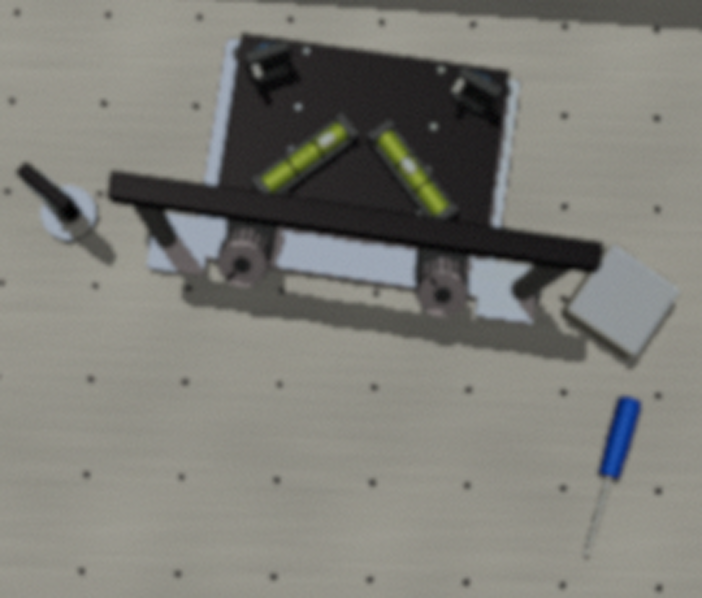

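The scene view shows the left bubble at the pivot end of its tube (crop 345,370) and the right bubble slightly to the pivot side of its lines (265,320). In the top view both knob tops show in front of the rail, at crop (240,263) and (442,295). Next I'll fit the base pose and the bubble offsets.

```bash
cat >> h.py <<'E'
def bubbles(B,yaw,names=('scene','top')):
    # offset (mm) of bubble centre from midpoint toward foot, by white pixels in tube ROI at z 94+
    out={}
    x=np.array([np.cos(yaw),np.sin(yaw),0]);y=np.array([-np.sin(yaw),np.cos(yaw),0])
    for n in names:
        im,d=ctrl.get_image(n)
        for k,s in(('L',1),('R',-1)):
            m=B+x*-15+y*55*s+[0,0,94]; a=(-x+s*y)/2**.5; b=np.cross([0,0,1],a)
            t=np.arange(-50,50.5,.5); w=np.arange(-8,8.5,1)
            G=m+t[:,None,None]*a+w[None,:,None]*b
            uv=proj(n,G.reshape(-1,3)).astype(np.float32)
            S=cv2.remap(im,uv[:,0].reshape(len(t),-1),uv[:,1].reshape(len(t),-1),1).astype(float)
            blue=S[:,:,2].max(1); wt=np.clip(blue-np.median(blue)-20,0,None); wt[abs(t)>48]=0
            out[n+k]=(round((wt*t).sum()/max(wt.sum(),1),1),blue[::10].astype(int).tolist())
    return out
E
python3 - <<'E'
from h import *
np.set_printoptions(precision=1,suppress=True)
print(np.round(ctrl.read_state()['tool_rot'],4))
for n in('scene','top'):
    d=np.load(n+'_d.npy'); v,u=np.nonzero(d>0); P=pts(n,d,v,u)
    m=(P[:,2]>252)&(P[:,2]<275)&(P[:,0]>500)&(P[:,0]<850)&(abs(P[:,1]+70)<260); Q=P[m]
    r=cv2.minAreaRect(Q[:,:2].astype(np.float32)); print(n,r,Q[:,2].mean())
    c=cv2.fitLine(Q[:,:2].astype(np.float32),2,0,.01,.01).ravel(); dy=c[:2]*np.sign(c[1]); yaw=np.arctan2(-dy[0],dy[1])
    t=(Q[:,:2]-c[2:])@dy; w=(Q[:,:2]-c[2:])@[dy[1],-dy[0]]
    mid=c[2:]+dy*(np.percentile(t,.3)+np.percentile(t,99.7))/2+np.array([dy[1],-dy[0]])*(np.percentile(w,2)+np.percentile(w,98))/2
    B=mid+105*np.array([np.cos(yaw),np.sin(yaw)]); print(n,'len',np.ptp(t),'yaw',yaw,np.degrees(yaw),'B',B)
    # plate-top rectangle check via knob prediction
    for s in(1,-1):
        g=np.array([-100-62*np.sin(.611),100*s]); Rz=np.array([[np.cos(yaw),-np.sin(yaw)],[np.sin(yaw),np.cos(yaw)]]); p=np.r_[B+Rz@g,55+62*np.cos(.611)]; print('knob top',s,p,proj(n,p), 'top px', proj('top',p))
    print(bubbles(np.r_[B,0],yaw,(n,)))
E
```

```text
[ 3.1 -0.   2.8]
scene ((655.9051513671875, -63.78883361816406), (429.61224365234375, 27.244029998779297), 83.24664306640625) 261.83864214651464
scene len 429.62834758977596 yaw -0.11954959 -6.8496866 B [760.6 -75.7]
knob top 1 [638.   39.8 105.8] [[298.5 237.4]] top px [[261.9 190.4]]
knob top -1 [ 614.1 -158.8  105.8] [[233.1 211.8]] top px [[339.5 201.7]]
{'sceneL': (np.float64(-28.1), [55, 56, 67, 135, 166, 165, 109, 47, 66, 62, 68, 64, 50, 48, 60, 60, 61, 57, 63, 64, 54]), 'sceneR': (np.float64(-3.2), [54, 47, 41, 44, 42, 44, 40, 48, 132, 154, 154, 102, 41, 41, 30, 41, 42, 42, 42, 42, 39])}
top ((654.2066650390625, -65.50411987304688), (429.59930419921875, 26.27400779724121), 83.00582122802734) 260.7214449446857
top len 429.60307650056455 yaw -0.121276096 -6.948608 B [758.  -78.1]
knob top 1 [635.6  37.5 105.8] [[262.8 191.4]] top px [[262.8 191.4]]
knob top -1 [ 611.4 -161.   105.8] [[340.3 202.8]] top px [[340.3 202.8]]
{'topL': (np.float64(-27.1), [66, 53, 57, 105, 152, 154, 120, 55, 54, 54, 53, 57, 56, 51, 52, 59, 59, 59, 59, 58, 59]), 'topR': (np.float64(-8.3), [60, 56, 57, 57, 56, 57, 67, 128, 158, 153, 104, 60, 55, 48, 54, 56, 53, 57, 57, 55, 63])}
```

```bash
cat >> h.py <<'E'
YAW=-0.1204; B=np.array([759.3,-76.9,0])
X=np.array([np.cos(YAW),np.sin(YAW),0]);Y=np.array([-np.sin(YAW),np.cos(YAW),0]);Zw=np.array([0,0,1.])
AX=-np.sin(np.radians(35))*X+np.cos(np.radians(35))*Zw   # knob axis outward
def kn(s,h): return B-100*X+100*s*Y+55*Zw+h*AX
def info(*targets):
    np.set_printoptions(precision=3,suppress=True)
    s=ctrl.read_state(); M=R.from_euler('xyz',s['tool_rot']).as_matrix()
    z=M[:,2]
    print('t',round(s['clock'],2),'pos',s['eef_pos'].round(1),'q',s['qpos'].round(3),'w',round(s['width'],1),'gf',round(s['gripper_force'],1),'F',s['force'].round(1))
    print('tool x',M[:,0],'y',M[:,1],'z',z,'tilt',np.degrees(np.arccos(-z[2])).round(2),'dir',np.degrees(np.arctan2(z[1],z[0])).round(1),'err to -AX deg',np.degrees(np.arccos(min(1,-z@AX))).round(2))
    for t in targets: print('to',np.round(t,1),'tool cm',((np.array(t)-s['eef_pos'])@M/10).round(2))
E
python3 -c "
from h import *
info([480,-60,480],[550,-70,600])"
```

```text
t 1.2 pos [215.4 613.3 256.3] q [-1.299  0.628  0.038  1.517 -0.027  0.996 -0.02 ] w 85.6 gf 0.0 F [ 0.   0.2 -0.3]
tool x [-0.944  0.331  0.   ] y [0.331 0.944 0.   ] z [-0.  0. -1.] tilt 0.0 dir 141.2 err to -AX deg 35.0
to [480 -60 480] tool cm [-47.28 -54.76 -22.37]
to [550 -70 600] tool cm [-54.21 -53.38 -34.37]
```

Request:
play_rows(targets=[[0,-47.3,-54.8,-22.4,77],[0,-47.3,-54.8,-22.4,77],[0,-47.3,-54.8,-22.4,77],[0,-47.3,-54.8,-22.4,77],[0,-47.3,-54.8,-22.4,77],[0,-47.3,-54.8,-22.4,77],[0,-47.3,-54.8,-22.4,77],[0,-47.3,-54.8,-22.4,77],[0,-47.3,-54.8,-22.4,77],[0,-47.3,-54.8,-22.4,77]])

```text
clock: 2.2
eef_pos: [390.3, 166.8, 405.0]
tool_rot: [3.141, -0.001, 1.457]
force: [0.7, 0.3, -0.5]
width: 85.3
gripper_force: 0.0
```

```bash
python3 -c "
from h import *
info([480,-60,480],[600,-73,650])"
```

```text
t 2.2 pos [390.3 166.8 405. ] q [-0.924  0.149  0.533  1.877 -0.084  1.137 -0.474] w 85.3 gf 0.0 F [ 0.7  0.3 -0.5]
tool x [0.113 0.994 0.001] y [ 0.994 -0.113  0.001] z [ 0.001  0.001 -1.   ] tilt 0.07 dir 53.7 err to -AX deg 34.96
to [480 -60 480] tool cm [-21.51  11.49  -7.51]
to [600 -73 650] tool cm [-21.42  23.57 -24.5 ]
```

Request:
play_rows(targets=[[0,-21.4,23.6,-24.5,0],[0,-21.4,23.6,-24.5,0],[0,-21.4,23.6,-24.5,0],[0,-21.4,23.6,-24.5,0],[0,-21.4,23.6,-24.5,0],[0,-21.4,23.6,-24.5,0],[0,-21.4,23.6,-24.5,0],[0,-21.4,23.6,-24.5,0],[0,-21.4,23.6,-24.5,0],[0,-21.4,23.6,-24.5,0]])

```text
clock: 3.2
eef_pos: [601.6, -71.8, 648.5]
tool_rot: [-3.141, 0.001, 1.457]
force: [-0.1, 0.9, 0.4]
width: 85.6
gripper_force: 0.0
```

```bash
python3 -c "
from h import *
info([700,-84,800])"
```

```text
t 3.2 pos [601.6 -71.8 648.5] q [-0.193  0.504  0.66   0.758 -0.324  1.954  0.165] w 85.6 gf 0.0 F [-0.1  0.9  0.4]
tool x [ 0.113  0.994 -0.001] y [ 0.994 -0.113 -0.   ] z [-0.    -0.001 -1.   ] tilt 0.05 dir -115.1 err to -AX deg 35.02
to [700 -84 800] tool cm [ -0.11   9.91 -15.15]
```

Request:
play_rows(targets=[[0,0,10,-15,0],[0,0,10,-15,0],[0,0,10,-15,0],[0,0,10,-15,0],[0,0,10,-15,0],[0,0,10,-15,0]])

```text
clock: 3.8
eef_pos: [616.3, -94.1, 786.6]
tool_rot: [2.829, -0.077, 1.362]
force: [-2.5, -3.5, 1.9]
width: 85.4
gripper_force: 0.0
```

```bash
python3 -c "
from h import *
info([700,-84,800])"
```

```text
t 3.8 pos [616.3 -94.1 786.6] q [-0.031  0.453  0.572  0.436 -0.424  1.982  0.   ] w 85.4 gf 0.0 F [-2.5 -3.5  1.9]
tool x [0.207 0.975 0.077] y [ 0.926 -0.221  0.306] z [ 0.316  0.008 -0.949] tilt 18.42 dir 1.5 err to -AX deg 16.96
to [700 -84 800] tool cm [2.83 7.94 1.38]
```

Request:
play_rows(targets=[[0,0,0,2,0],[0,0,0,5,0],[0,0,0,5,0]])

```text
clock: 4.1
eef_pos: [640.1, -72.5, 716.4]
tool_rot: [2.873, -0.095, 1.405]
force: [-0.9, 0.6, -0.7]
width: 85.0
gripper_force: 0.0
```

```bash
python3 -c "
from h import *
info([700,-84,800])"
```

```text
t 4.1 pos [640.1 -72.5 716.4] q [-0.113  0.424  0.525  0.699 -0.355  1.797  0.04 ] w 85.0 gf 0.0 F [-0.9  0.6 -0.7]
tool x [0.164 0.982 0.095] y [ 0.947 -0.184  0.264] z [ 0.277  0.046 -0.96 ] tilt 16.31 dir 9.5 err to -AX deg 19.83
to [700 -84 800] tool cm [ 0.65  8.1  -6.41]
```

Request:
play_rows(targets=[[0,-9.7,11,-10.4,0],[0,-9.7,11,-10.4,0],[0,-9.7,11,-10.4,0],[0,-9.7,11,-10.4,0],[0,-9.7,11,-10.4,0]])

```text
clock: 4.6
eef_pos: [673.6, -129.3, 779.2]
tool_rot: [2.763, -0.048, 1.388]
force: [-1.9, -5.3, 0.1]
width: 85.2
gripper_force: 0.0
```

```bash
python3 -c "
from h import *
info([700,-184,700])"
```

```text
t 4.6 pos [ 673.6 -129.3  779.2] q [ 0.168  0.553 -0.007  0.237 -0.037  1.971 -0.05 ] w 85.2 gf 0.0 F [-1.9 -5.3  0.1]
tool x [0.181 0.982 0.048] y [ 0.91  -0.186  0.369] z [ 0.372 -0.023 -0.928] tilt 21.87 dir -3.6 err to -AX deg 13.22
to [ 700 -184  700] tool cm [-5.28  0.5   8.45]
```

Request:
play_rows(targets=[[0,-0.8,3,-15,0],[0,-0.8,3,-15,0],[0,-0.8,3,-15,0],[0,-0.8,3,-15,0],[0,-0.8,3,-15,0]])

```text
clock: 5.1
eef_pos: [611.4, -115.5, 834.9]
tool_rot: [2.711, -0.065, 1.427]
force: [-0.5, 0.3, -0.1]
width: 85.5
gripper_force: 0.0
```

```bash
python3 -c "
from h import *
info([700,-184,700])"
```

```text
t 5.1 pos [ 611.4 -115.5  834.9] q [ 0.156  0.43   0.107  0.302 -0.158  1.982 -0.009] w 85.5 gf 0.0 F [-0.5  0.3 -0.1]
tool x [0.143 0.988 0.065] y [ 0.895 -0.157  0.416] z [ 0.421 -0.002 -0.907] tilt 24.93 dir -0.2 err to -AX deg 10.6
to [ 700 -184  700] tool cm [-6.37  3.39 15.97]
```

Request:
play_rows(targets=[[0,-4.2,5.2,-14.4,0],[0,-4.2,5.2,-14.4,0],[0,-4.2,5.2,-14.4,0],[0,-4.2,5.2,-14.4,0],[0,-4.2,5.2,-14.4,0]])

```text
clock: 5.6
eef_pos: [560.4, -147.2, 867.8]
tool_rot: [2.667, -0.064, 1.426]
force: [1.2, -0.1, 0.5]
width: 85.5
gripper_force: 0.0
```

```bash
python3 -c "
from h import *
info([700,-184,700])"
```

```text
t 5.6 pos [ 560.4 -147.2  867.8] q [ 0.265  0.348  0.027  0.344 -0.143  1.981  0.039] w 85.5 gf 0.0 F [ 1.2 -0.1  0.5]
tool x [0.144 0.987 0.064] y [ 0.876 -0.158  0.456] z [ 0.461 -0.009 -0.887] tilt 27.44 dir -1.2 err to -AX deg 8.11
to [ 700 -184  700] tool cm [-2.7   5.15 21.36]
```

Request:
play_rows(targets=[[0,-8.6,10.2,-12.3,0],[0,-8.6,10.2,-12.3,0],[0,-8.6,10.2,-12.3,0],[0,-8.6,10.2,-12.3,0],[0,-8.6,10.2,-12.3,0],[0,-8.6,10.2,-12.3,0]])

```text
clock: 6.2
eef_pos: [540.7, -212.4, 881.8]
tool_rot: [2.617, -0.059, 1.424]
force: [-0.5, 0.6, 0.5]
width: 85.3
gripper_force: 0.0
```

```bash
python3 -c "
from h import *
info([700,-184,700])"
```

```text
t 6.2 pos [ 540.7 -212.4  881.8] q [ 0.45   0.356 -0.065  0.301 -0.164  1.981  0.127] w 85.3 gf 0.0 F [-0.5  0.6  0.5]
tool x [0.146 0.987 0.059] y [ 0.852 -0.156  0.5  ] z [ 0.503 -0.023 -0.864] tilt 30.21 dir -2.6 err to -AX deg 5.32
to [ 700 -184  700] tool cm [ 4.06  4.05 23.65]
```

Request:
play_rows(targets=[[0,-8,9,-13,0],[0,-8,9,-13,0],[0,-8,9,-13,0],[0,-8,9,-13,0],[0,-8,9,-13,0],[0,-8,9,-13,0],[0,-8,9,-13,0]])

```text
clock: 6.9
eef_pos: [505.6, -264.3, 899.1]
tool_rot: [2.568, -0.05, 1.419]
force: [0.2, -0.5, 0.6]
width: 85.3
gripper_force: 0.0
```

```bash
python3 -c "
from h import *
info([700,-184,700])"
```

```text
t 6.9 pos [ 505.6 -264.3  899.1] q [ 0.628  0.345 -0.17   0.281 -0.176  1.981  0.202] w 85.3 gf 0.0 F [ 0.2 -0.5  0.6]
tool x [0.151 0.987 0.05 ] y [ 0.826 -0.154  0.542] z [ 0.543 -0.04  -0.839] tilt 32.98 dir -4.3 err to -AX deg 2.51
to [ 700 -184  700] tool cm [ 9.87  4.03 26.93]
```

Once more in the same way.

Request:
play_rows(targets=[[0,-8,8,-13,0],[0,-8,8,-13,0],[0,-8,8,-13,0],[0,-8,8,-13,0],[0,-8,8,-13,0],[0,-8,8,-13,0]])

```text
clock: 7.5
eef_pos: [464.4, -308.3, 915.7]
tool_rot: [2.52, -0.039, 1.411]
force: [-0.8, 0.0, 0.0]
width: 85.2
gripper_force: 0.0
```

```bash
python3 -c "
from h import *
info(kn(1,230)+6*AX, kn(-1,230)+6*AX)"
```

```text
t 7.5 pos [ 464.4 -308.3  915.7] q [ 0.812  0.333 -0.291  0.268 -0.183  1.981  0.269] w 85.2 gf 0.0 F [-0.8  0.   0. ]
tool x [0.159 0.987 0.039] y [ 0.799 -0.152  0.582] z [ 0.58  -0.061 -0.812] tilt 35.66 dir -6.0 err to -AX deg 0.85
to [537.7  50.6 248.3] tool cm [ 33.94 -38.42  56.28]
to [ 513.6 -147.9  248.3] tool cm [ 13.97 -37.32  56.1 ]
```

Request:
play_rows(targets=[[0,33.9,-38.4,56.3,-72],[0,33.9,-38.4,56.3,-72],[0,33.9,-38.4,56.3,-72],[0,33.9,-38.4,56.3,-72],[0,33.9,-38.4,56.3,-72],[0,33.9,-38.4,56.3,-72],[0,33.9,-38.4,56.3,-72],[0,33.9,-38.4,56.3,-72],[0,33.9,-38.4,56.3,-72],[0,33.9,-38.4,56.3,-72]])

```text
clock: 8.5
eef_pos: [508.6, -94.5, 519.9]
tool_rot: [2.883, 0.574, 2.583]
force: [0.6, -0.2, 0.4]
width: 85.4
gripper_force: 0.0
```

```bash
python3 -c "
from h import *
info(kn(1,230)+6*AX, kn(-1,230)+6*AX)"
```

```text
t 8.5 pos [508.6 -94.5 519.9] q [ 0.792 -0.066 -0.593  1.921 -0.14   0.658  1.36 ] w 85.4 gf 0.0 F [ 0.6 -0.2  0.4]
tool x [-0.712  0.445 -0.543] y [0.395 0.893 0.215] z [ 0.58  -0.061 -0.812] tilt 35.7 dir -6.0 err to -AX deg 0.86
to [537.7  50.6 248.3] tool cm [19.13  8.28 22.85]
to [ 513.6 -147.9  248.3] tool cm [ 12.   -10.4   22.67]
```

Request:
play_rows(targets=[[0,19.1,8.3,22.9,0],[0,19.1,8.3,22.9,0],[0,19.1,8.3,22.9,0],[0,19.1,8.3,22.9,0],[0,19.1,8.3,22.9,0],[0,19.1,8.3,22.9,0],[0,19.1,8.3,22.9,0],[0,19.1,8.3,22.9,0]])

```text
clock: 9.3
eef_pos: [533.5, -0.2, 320.5]
tool_rot: [2.888, 0.576, 2.57]
force: [0.6, -0.7, -0.0]
width: 85.4
gripper_force: 0.0
```

```bash
python3 -c "
from h import *
info(kn(1,50)+6*AX,kn(1,100)+6*AX, kn(-1,230)+6*AX)
for n in('scene','top'):
    im,d=shot(n,n+'1.png')
    for k in('knob_left','knob_right'):
        for r in ctrl.search_frame(n,k)[:2]:
            b=r['bbox']; print(n,k,r['confidence'],(b[0]+b[2])/2,(b[1]+b[3])/2)
    print(proj(n,[kn(1,45),kn(-1,45),kn(1,62),kn(-1,62)]))
"
```

```text
t 9.3 pos [533.5  -0.2 320.5] q [ 0.209  0.214 -0.428  2.271  1.328  0.276 -0.343] w 85.4 gf 0.0 F [ 0.6 -0.7 -0. ]
tool x [-0.706  0.453 -0.545] y [0.409 0.888 0.21 ] z [ 0.579 -0.074 -0.812] tilt 35.71 dir -7.3 err to -AX deg 0.75
to [640.1  38.2 100.9] tool cm [ 6.18  3.15 23.73]
to [611.7  41.7 141.8] tool cm [ 6.12  3.16 18.73]
to [ 513.6 -147.9  248.3] tool cm [ -1.36 -15.45   5.81]
scene knob_left 0.77 296.15 242.5
scene knob_left 0.4 259.45 255.65
scene knob_right 0.64 232.6 220.95
scene knob_right 0.19 295.45000000000005 244.55
[[296.706 242.196]
 [231.811 216.485]
 [298.251 236.952]
 [232.895 211.276]]
top knob_left 0.7 264.3 189.4
top knob_left 0.62 311.05 139.65
top knob_right 0.9 339.5 197.85
[[263.144 188.045]
 [339.784 199.287]
 [262.346 190.909]
 [339.922 202.298]]
```

Request:
play_rows(targets=[[0,6.1,3.2,10,0],[0,6.1,3.2,10,0],[0,6.1,3.2,10,0],[0,6.1,3.2,18.5,0],[0,6.1,3.2,18.5,0],[0,6.1,3.2,18.5,0],[0,6.1,3.2,18.5,0]])

```text
clock: 10.3
eef_pos: [611.5, 39.6, 142.5]
tool_rot: [2.89, 0.574, 2.567]
force: [0.3, -0.7, -0.1]
width: 85.6
gripper_force: 0.0
```

```bash
python3 -c "
from h import *
info(kn(1,50)+6*AX,kn(1,100)+6*AX)
"
```

```text
t 10.3 pos [611.5  39.6 142.5] q [ 0.124  0.701 -0.497  2.246  2.199  0.614 -1.235] w 85.6 gf 0.0 F [ 0.3 -0.7 -0.1]
tool x [-0.705  0.457 -0.543] y [0.413 0.886 0.209] z [ 0.576 -0.077 -0.814] tilt 35.55 dir -7.6 err to -AX deg 0.68
to [640.1  38.2 100.9] tool cm [0.18 0.19 5.05]
to [611.7  41.7 141.8] tool cm [0.12 0.18 0.05]
```

Request:
play_rows(targets=[[0,0.1,0.2,0,-90],[0,0.1,0.2,0,-90],[0,0.1,0.2,0,-90],[0,0.1,0.2,0,-90],[0,0.1,0.2,0,-90],[0,0.1,0.2,0,-90],[0,0.1,0.2,0,-90],[0,0.1,0.2,0,-90],[0,0.1,0.2,0,-90],[0,0.1,0.2,0,-90]])

```text
clock: 11.3
eef_pos: [611.7, 42.4, 147.9]
tool_rot: [-2.559, 0.25, -2.059]
force: [0.6, 0.6, -0.1]
width: 85.6
gripper_force: 0.0
```

Request:
play_rows(targets=[[0,0,0,0,-90],[0,0,0,0,-90],[0,0,0,0,-90],[0,0,0,0,-90],[0,0,0,0,-90],[0,0,0,0,-90],[0,0,0,0,-90],[0,0,0,0,-90],[0,0,0,0,-90],[0,0,0,0,-90]])

```text
clock: 12.3
eef_pos: [611.8, 42.7, 147.7]
tool_rot: [-2.803, -0.539, -0.729]
force: [-0.1, 0.3, 0.0]
width: 85.4
gripper_force: 0.0
```

```bash
python3 -c "
from h import *
info(kn(1,48)+6*AX,kn(1,100)+6*AX)
"
```

```text
t 12.3 pos [611.8  42.7 147.7] q [-0.444  0.677  0.328  2.264  3.103  0.365  0.729] w 85.4 gf 0.0 F [-0.1  0.3  0. ]
tool x [ 0.64  -0.572  0.513] y [-0.501 -0.817 -0.285] z [ 0.582 -0.075 -0.809] tilt 35.96 dir -7.3 err to -AX deg 0.99
to [641.3  38.1  99.2] tool cm [-0.34  0.28  5.68]
to [611.7  41.7 141.8] tool cm [-0.25  0.26  0.48]
```

Request:
play_rows(targets=[[0,-0.3,0.3,1,0],[0,-0.3,0.3,3,0],[0,-0.3,0.3,5.6,0],[0,-0.3,0.3,5.6,0],[0,-0.3,0.3,5.6,0]])

```text
clock: 12.8
eef_pos: [640.0, 37.5, 97.4]
tool_rot: [-2.803, -0.535, -0.736]
force: [-0.2, -0.1, 0.2]
width: 85.5
gripper_force: 0.0
```

```bash
python3 -c "
from h import *
info(kn(1,48)+6*AX)
"
```

```text
t 12.8 pos [640.   37.5  97.4] q [-0.392  0.797  0.292  2.204  3.115  0.427  0.707] w 85.5 gf 0.0 F [-0.2 -0.1  0.2]
tool x [ 0.638 -0.578  0.509] y [-0.507 -0.813 -0.286] z [ 0.579 -0.076 -0.812] tilt 35.76 dir -7.5 err to -AX deg 0.82
to [641.3  38.1  99.2] tool cm [ 0.15 -0.17 -0.08]
```

Close on the left knob.

Request:
play_rows(targets=[[1,0,0,0,0],[1,0,0,0,0],[1,0,0,0,0],[1,0,0,0,0],[1,0,0,0,0],[1,0,0,0,0]])

```text
clock: 13.4
eef_pos: [640.2, 38.8, 98.4]
tool_rot: [-2.802, -0.536, -0.733]
force: [-3.0, 0.5, 7.4]
width: 48.6
gripper_force: 60.7
```

Request:
play_rows(targets=[[1,0,0,0,8],[1,0,0,0,16],[1,0,0,0,24],[1,0,0,0,32],[1,0,0,0,40]])

```text
clock: 13.9
eef_pos: [640.3, 39.0, 98.5]
tool_rot: [-2.546, -0.206, -1.405]
force: [-0.9, 1.8, 9.4]
width: 48.4
gripper_force: 61.0
```

```bash
python3 -c "
from h import *
info(kn(1,48)+6*AX); print(bubbles(B,YAW))
"
```

```text
t 13.9 pos [640.3  39.   98.5] q [-0.272  0.774  0.108  2.2    2.847  0.44   0.317] w 48.4 gf 61.0 F [-0.9  1.8  9.4]
tool x [ 0.162 -0.965  0.204] y [-0.798 -0.25  -0.549] z [ 0.581 -0.074 -0.811] tilt 35.84 dir -7.3 err to -AX deg 0.87
to [641.3  38.1  99.2] tool cm [ 0.12 -0.1   0.  ]
{'sceneL': (np.float64(-20.2), [51, 55, 67, 65, 89, 159, 171, 159, 77, 62, 66, 67, 61, 51, 59, 66, 68, 64, 68, 65, 54]), 'sceneR': (np.float64(-4.7), [55, 45, 42, 44, 42, 44, 46, 64, 159, 158, 154, 72, 43, 42, 36, 42, 46, 40, 42, 45, 41]), 'topL': (np.float64(-19.6), [69, 57, 61, 62, 86, 151, 172, 157, 99, 61, 61, 68, 67, 58, 59, 63, 64, 66, 65, 60, 68]), 'topR': (np.float64(-6.4), [68, 60, 61, 63, 64, 64, 66, 110, 171, 173, 141, 78, 65, 57, 55, 63, 64, 63, 61, 60, 66])}
```

Request:
play_rows(targets=[[1,0,0,0,8],[1,0,0,0,16],[1,0,0,0,24],[1,0,0,0,32],[1,0,0,0,40],[1,0,0,0,48],[1,0,0,0,56],[1,0,0,0,64],[1,0,0,0,72],[1,0,0,0,80]])

```text
clock: 15.0
eef_pos: [641.2, 38.8, 98.9]
tool_rot: [-2.789, 0.531, -2.641]
force: [-0.0, -0.2, 5.0]
width: 48.6
gripper_force: 62.9
```

```bash
python3 -c "
from h import *
info(kn(1,48)+6*AX); print({k:v[0] for k,v in bubbles(B,YAW).items()})
"
```

```text
t 15.0 pos [641.2  38.8  98.9] q [ 0.008  0.784 -0.305  2.191  2.408  0.573 -0.54 ] w 48.6 gf 62.9 F [-0.  -0.2  5. ]
tool x [-0.757 -0.414 -0.506] y [-0.297  0.907 -0.298] z [ 0.582 -0.075 -0.809] tilt 35.96 dir -7.3 err to -AX deg 0.99
to [641.3  38.1  99.2] tool cm [ 0.   -0.08 -0.01]
{'sceneL': np.float64(-4.6), 'sceneR': np.float64(-4.7), 'topL': np.float64(-4.3), 'topR': np.float64(-6.4)}
```

Request:
play_rows(targets=[[1,0,0,0,8],[1,0,0,0,16],[1,0,0,0,23],[1,0,0,0,23],[1,0,0,0,23]])

```text
clock: 15.6
eef_pos: [641.2, 38.5, 98.9]
tool_rot: [-3.044, 0.621, -3.103]
force: [-0.4, 0.9, 6.6]
width: 48.8
gripper_force: 63.2
```

```bash
python3 -c "
from h import *
info(kn(1,48)+6*AX)
im,d=shot('scene'); cv2.imwrite('pics/c.png',cv2.resize(im[190:320,180:340,::-1],None,fx=4,fy=4,interpolation=2))
print(bubbles(B,YAW))
"
```

```text
t 15.6 pos [641.2  38.5  98.9] q [ 0.091  0.804 -0.43   2.189  2.321  0.633 -0.817] w 48.8 gf 63.2 F [-0.4  0.9  6.6]
tool x [-0.813 -0.031 -0.582] y [ 0.019  0.997 -0.079] z [ 0.582 -0.076 -0.809] tilt 35.97 dir -7.4 err to -AX deg 1.01
to [641.3  38.1  99.2] tool cm [-0.02 -0.04 -0.02]
{'sceneL': (np.float64(-0.4), [51, 66, 65, 71, 66, 70, 65, 50, 92, 167, 173, 157, 74, 56, 64, 66, 70, 66, 62, 61, 53]), 'sceneR': (np.float64(-4.8), [55, 42, 48, 46, 44, 45, 46, 65, 160, 164, 156, 69, 44, 44, 36, 44, 44, 46, 42, 44, 41]), 'topL': (np.float64(-0.2), [67, 59, 60, 60, 58, 56, 60, 53, 95, 160, 174, 157, 87, 56, 57, 65, 61, 61, 59, 62, 70]), 'topR': (np.float64(-6.4), [68, 59, 64, 62, 62, 62, 63, 111, 170, 171, 141, 77, 62, 54, 54, 62, 61, 64, 61, 61, 63])}
```

View pics/c.png

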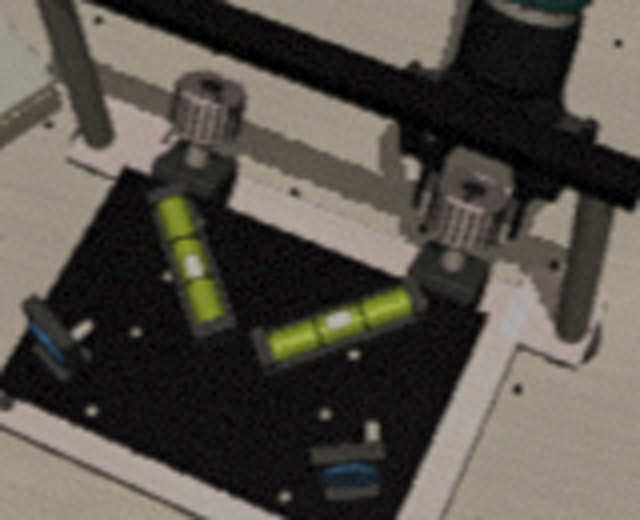

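Request:
play_rows(targets=[[0,0,0,0,0],[0,0,0,0,0],[0,0,0,0,0],[0,0,0,0,0],[0,0,0,-3,0],[0,0,0,-7,0],[0,0,0,-7,0]])

```text
clock: 16.45
eef_pos: [598.2, 44.7, 156.6]
tool_rot: [-3.044, 0.619, -3.1]
force: [0.8, 0.4, -0.5]
width: 85.5
gripper_force: 0.0
```

```bash
python3 -c "
from h import *
info(kn(1,48)+6*AX,kn(-1,118)+6*AX)
im,d=shot('scene')
for n in('scene','top'):
    im,d=shot(n)
    for k,s in(('L',1),('R',-1)):
        m=B+X*-15+Y*55*s+94*Zw; a=(-X+s*Y)/2**.5; b=np.cross(Zw,a)
        t=np.arange(-30,31,1.); w=np.arange(-3,4.)
        uv=proj(n,(m+t[:,None,None]*a+w[None,:,None]*b).reshape(-1,3)).astype(np.float32)
        S=cv2.remap(im,uv[:,0].reshape(61,-1),uv[:,1].reshape(61,-1),1).mean(1)
        print(n,k,S[:,1].astype(int).tolist())
print({k:v[0] for k,v in bubbles(B,YAW).items()})
"
```

```text
t 16.45 pos [598.2  44.7 156.6] q [ 0.065  0.65  -0.429  2.278  2.23   0.576 -0.795] w 85.5 gf 0.0 F [ 0.8  0.4 -0.5]
tool x [-0.813 -0.034 -0.581] y [ 0.016  0.997 -0.079] z [ 0.581 -0.074 -0.81 ] tilt 35.87 dir -7.2 err to -AX deg 0.89
to [641.3  38.1  99.2] tool cm [-0.15 -0.13  7.2 ]
to [ 577.4 -155.6  156.6] tool cm [  2.36 -20.     0.27]
scene L [160, 159, 158, 158, 159, 160, 161, 161, 160, 158, 150, 140, 127, 118, 112, 116, 126, 137, 144, 146, 146, 146, 150, 156, 160, 163, 165, 166, 167, 166, 166, 167, 167, 167, 166, 165, 161, 158, 156, 153, 150, 148, 143, 134, 122, 112, 109, 116, 130, 143, 152, 158, 159, 159, 160, 159, 158, 158, 157, 158, 158]
scene R [139, 139, 139, 138, 138, 139, 141, 142, 142, 141, 140, 138, 134, 128, 119, 111, 110, 119, 135, 149, 158, 163, 165, 166, 166, 166, 165, 164, 165, 164, 163, 160, 154, 146, 140, 138, 138, 138, 138, 139, 140, 140, 140, 140, 137, 126, 109, 93, 86, 94, 108, 121, 130, 136, 140, 141, 141, 140, 139, 138, 138]
top L [155, 154, 152, 151, 150, 150, 151, 153, 154, 153, 149, 143, 136, 130, 126, 126, 130, 135, 142, 148, 153, 156, 159, 161, 163, 165, 166, 167, 168, 168, 169, 168, 167, 166, 164, 161, 158, 154, 151, 148, 146, 143, 139, 134, 128, 123, 121, 123, 129, 137, 145, 151, 155, 158, 159, 160, 161, 161, 160, 160, 158]
top R [160, 160, 160, 161, 161, 161, 161, 161, 160, 160, 158, 156, 152, 149, 147, 146, 148, 152, 157, 162, 165, 168, 169, 170, 170, 170, 169, 167, 164, 160, 156, 152, 150, 149, 150, 152, 155, 156, 158, 159, 159, 159, 157, 152, 147, 140, 134, 130, 129, 133, 139, 146, 152, 155, 158, 159, 160, 160, 160, 160, 159]
{'sceneL': np.float64(-0.4), 'sceneR': np.float64(-4.8), 'topL': np.float64(-0.3), 'topR': np.float64(-6.4)}
```

Request:
play_rows(targets=[[0,2.4,-20,0.2,0],[0,2.4,-20,0.2,0],[0,2.4,-20,0.2,0],[0,2.4,-20,0.2,0],[0,2.4,-20,0.2,0],[0,2.4,-20,0.2,0],[0,2.4,-20,0.2,0],[0,2.4,-20,0.2,0]])

```text
clock: 17.5
eef_pos: [578.1, -154.2, 153.9]
tool_rot: [-3.045, 0.617, -3.1]
force: [-0.5, 0.2, -0.2]
width: 85.4
gripper_force: 0.0
```

```bash
python3 -c "
from h import *
info(kn(-1,48)+6*AX,kn(-1,118)+6*AX)
for r in ctrl.search_frame('scene','bubble_left')[:1]: print(r)
"
```

```text
t 17.5 pos [ 578.1 -154.2  153.9] q [ 0.584  0.661 -0.474  2.288  2.677  0.426 -0.78 ] w 85.4 gf 0.0 F [-0.5  0.2 -0.2]
tool x [-0.815 -0.034 -0.579] y [ 0.014  0.997 -0.078] z [ 0.58  -0.072 -0.812] tilt 35.74 dir -7.1 err to -AX deg 0.75
to [ 617.3 -160.4   99.2] tool cm [-0.   -0.13  6.75]
to [ 577.4 -155.6  156.6] tool cm [-0.09 -0.16 -0.25]
{'bbox': [179.2, 231.8, 302.5, 327.4], 'confidence': 0.31}
```

Request:
play_rows(targets=[[0,0,-0.1,2,0],[0,0,-0.1,4,0],[0,0,-0.1,6.7,0],[0,0,-0.1,6.7,0],[1,0,-0.1,6.7,0],[1,0,-0.1,6.7,0],[1,0,-0.1,6.7,0],[1,0,-0.1,6.7,0],[1,0,-0.1,6.7,0],[1,0,-0.1,6.7,0]])

```text
clock: 18.55
eef_pos: [615.6, -160.4, 101.1]
tool_rot: [-3.045, 0.617, -3.1]
force: [-4.2, 3.6, 5.4]
width: 48.5
gripper_force: 60.6
```

Request:
play_rows(targets=[[1,0,0,0,8],[1,0,0,0,16],[1,0,0,0,24],[1,0,0,0,30],[1,0,0,0,30]])

```text
clock: 19.05
eef_pos: [615.5, -161.1, 100.8]
tool_rot: [2.874, 0.57, 2.547]
force: [-4.5, 3.3, 5.4]
width: 49.1
gripper_force: 61.5
```

```bash
python3 -c "
from h import *
info(kn(-1,48)+6*AX)
print({k:v[0] for k,v in bubbles(B,YAW).items()})
"
```

```text
t 19.05 pos [ 615.5 -161.1  100.8] q [ 0.658  0.838 -0.612  2.205  2.527  0.541 -1.078] w 49.1 gf 61.5 F [-4.5  3.3  5.4]
tool x [-0.697  0.472 -0.54 ] y [0.422 0.879 0.223] z [ 0.579 -0.073 -0.812] tilt 35.73 dir -7.1 err to -AX deg 0.74
to [ 617.3 -160.4   99.2] tool cm [-0.    0.1   0.23]
{'sceneL': np.float64(-0.5), 'sceneR': np.float64(0.4), 'topL': np.float64(-0.1), 'topR': np.float64(-1.0)}
```

Request:
play_rows(targets=[[1,0,0,0,7],[1,0,0,0,7],[1,0,0,0,7],[0,0,0,0,7],[0,0,0,0,7],[0,0,0,0,7],[0,0,0,0,7],[0,0,0,-3,7],[0,0,0,-7,7],[0,0,0,-10,7]])

```text
clock: 20.15
eef_pos: [557.3, -154.8, 181.8]
tool_rot: [2.804, 0.535, 2.41]
force: [0.6, 0.6, 0.6]
width: 85.3
gripper_force: 0.0
```

Request:
play_rows(targets=[[0,0,0,-4,0],[0,0,0,-8,0],[0,0,0,-8,0],[0,0,0,-8,0]])

```text
clock: 20.55
eef_pos: [512.5, -149.8, 247.0]
tool_rot: [2.804, 0.539, 2.409]
force: [0.1, -0.1, -0.2]
width: 85.6
gripper_force: 0.0
```

```bash
python3 -c "
from h import *
info()
im,d=shot('scene'); cv2.imwrite('pics/d.png',cv2.resize(im[150:350,140:400,::-1],None,fx=3,fy=3,interpolation=2))
print({k:v[0] for k,v in bubbles(B,YAW).items()})
np.set_printoptions(precision=1,suppress=True)
for n in('scene','top'):
    im,d=ctrl.get_image(n)
    for k in('lens_mount','driver','optics_box'):
        for r in ctrl.search_frame(n,k)[:1]: print(n,k,r['bbox'],r['confidence'])
"
```

```text
t 20.55 pos [ 512.5 -149.8  247. ] q [ 0.796  0.415 -0.678  2.366  2.358  0.271 -1.137] w 85.6 gf 0.0 F [ 0.1 -0.1 -0.2]
tool x [-0.638  0.574 -0.513] y [0.505 0.815 0.284] z [ 0.581 -0.078 -0.81 ] tilt 35.89 dir -7.6 err to -AX deg 0.98
{'sceneL': np.float64(-0.4), 'sceneR': np.float64(1.7), 'topL': np.float64(-0.2), 'topR': np.float64(0.5)}
scene lens_mount [348.2, 264.3, 375.5, 305.1] 0.61
scene driver [186.1, 167.3, 202.9, 190.0] 0.53
scene optics_box [156.5, 188.5, 192.8, 232.7] 0.93
top lens_mount [176.3, 152.4, 207.3, 180.0] 0.74
top driver [395.1, 241.5, 417.5, 303.2] 0.79
top optics_box [383.7, 182.7, 432.4, 226.7] 0.82
```

View pics/d.png

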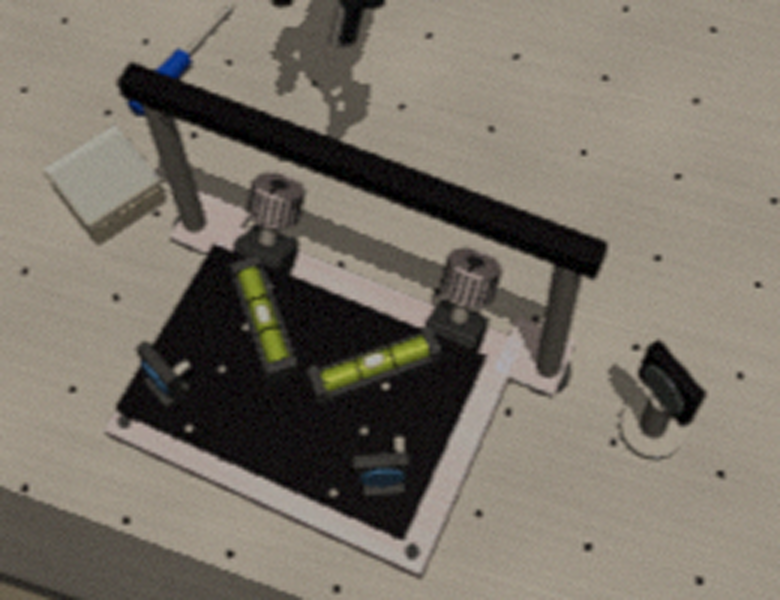

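Both bubbles now sit between their lines: left at crop (373,360), right at (263,313). The bystanders haven't moved and the gripper is well clear, so I'll hand in.

```bash
python3 -c "
from cell import ctrl
print(ctrl.finish_job())"
```

```text
the job is handed in; nothing more can be done
None
```

The plate is level and the job is handed in at 20.6 s: both bubbles measured within about 1.5 mm of their midpoints, the gripper is open and clear, and nothing nearby moved. To tilt the tool I held joint 6 at its upper stop, where it read up to 1.982 against the stated 1.98.

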